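Stir the grinding balls in the blue dish

TASK

Take the steel stirring rod with the blue grip out of the white tool rack and use it to stir the grinding balls in the blue dish, so that they are shifted about: at least three full turns around the dish, either way round, with the rod's tip kept down among the balls close to the dish's floor. Then let go of the rod and leave it standing or leaning in the blue dish, with the amber balls still in the dish.

Things in the scene. Friction and masses are not known exactly. Their poses are not given: they have to be found in the camera images.
- rod_grip (a point): Middle of the stirring rod's blue grip, on its axis, 125 mm above the tip and 25 mm below the top. The rod (about 0.12 kg) is 150 mm long: round steel shaft 14 mm thick with rounded tip, then a round blue plastic grip 20 mm thick, 50 mm long. It starts upright (within 3 degrees), tip down, in a hole of the white rack. z points along the rod, tip to grip.
- rod_tip (a point): Lowest point of the stirring rod, at the end of its rounded steel tip; z points along the rod to the grip, whose middle is 125 mm away.
- rack: Fixed white tool rack, a block 60 x 160 x 60 mm high; origin: centre of its underside, y along its length. Two holes 16 mm wide and 50 mm deep at y = -50 and +50 mm. One holds the rod, which must be lifted straight up more than 50 mm to come free; the other holds a bottle brush (black bristles up, white stem, top 106 mm above the bench), not wanted.
- dish: Blue round dish, fixed: 148 mm wide at the rim, 55 mm high, wall 4 mm. Origin: centre of its underside (z up, any yaw). Inner floor flat, 5 mm above the origin, to 30 mm from the middle, then sloping up to the steep wall. Six loose 22 mm balls (2 amber, 4 white, 20 g) lie in a ring about 26 mm from the clear middle. A circle of 18 to 25 mm radius stirs them well. A white dish with dark balls is not wanted.
- amber0_center (a point): Centre of one of the two amber (orange) balls in the blue dish, 22 mm in diameter, 16 mm above the dish's underside at the start.
- amber1_center (a point): Centre of the other amber (orange) ball in the blue dish, 22 mm in diameter.
Not all that is in view belongs to the job. What is shaped like the part that bears rod_grip but red is not meant.

How it is judged (in metres and radians):
On the way, in this order (a step that is already met when the one before it is completed fails the run):
1. the rod's tip, within 20 mm of the blue dish's floor, is more than 10 mm from the middle on the dish's +x side (z of rod_tip in the frame of dish between -0.005 and 0.025 m and horizontal distance between rod_tip and dish below 0.054 m and x of rod_tip in the frame of dish above 0.01 m).
2. still low in the dish, the tip comes more than 10 mm to the -x side (z of rod_tip in the frame of dish between -0.005 and 0.025 m and horizontal distance between rod_tip and dish below 0.054 m and x of rod_tip in the frame of dish below -0.01 m).
3. still low, the tip sweeps across the +y side (more than 10 mm from the middle) (z of rod_tip in the frame of dish between -0.005 and 0.025 m and horizontal distance between rod_tip and dish below 0.054 m and y of rod_tip in the frame of dish above 0.01 m and x of rod_tip in the frame of dish between -0.009 and 0.009 m).
4. still low, the tip comes more than 10 mm to the -y side, and at least one amber ball is then more than 15 mm from where it first lay (three turns either way round cover all four) (z of rod_tip in the frame of dish between -0.005 and 0.025 m and horizontal distance between rod_tip and dish below 0.054 m and y of rod_tip in the frame of dish below -0.01 m and distance of any of amber0_center, amber1_center from where it was at the start of the episode above 0.015 m).
At the end, for the whole second after the job is handed in: The rod is released and at rest with its tip inside the blue dish, no more than 40 mm above the dish's floor, and both amber balls are inside the dish below its rim (horizontal distance between each of rod_tip, amber0_center, amber1_center and dish below 0.07 m and z of rod_tip in the frame of dish below 0.045 m and linear speed of rod below 0.05 m/s and z of amber0_center in the frame of dish between 0 and 0.055 m and z of amber1_center in the frame of dish between 0 and 0.055 m); the robot touches nothing.
It also fails if it takes over 58 s, if anything falls off the work surface, if the arm or the gripper's body presses on something with over 40 N, if the wrist force passes 120 N, or if a joint passes its speed limit or range.

ROBOT

A 6-joint arm with a two-finger parallel gripper is mounted at the origin on the work surface. World frame = base frame: x ahead of the robot, y to its left, z up, the work surface at z = 0. Lengths are in mm, angles in rad, forces in N, time in s.
With the tool pointing down it reaches from about 275 to 1000 mm from the base axis. Payload 8.4 kg.
Tool frame: the origin (TCP) lies midway between the tips of the shut fingers; the grasp point (between the pads) lies r.grasp_offset behind it (r.grasp_offset is the distance from the TCP to the grasp point, in mm); z points along the fingers, y is the direction in which the jaws open and shut (so a half turn about z gives the same grasp; the last joint's range is limited). The gripper opens to 85 mm and grips with 20 to 120 N. Pads are 22 mm wide; open, the fingers measure 114 mm over their backs; the gripper's body (76 mm by 85 mm) begins 54 mm behind the grasp point. The pads swing forward as they close: fully open they stand 13 mm farther back than shut.
Start: joints at [1.141, 0.353, 1.633, -0, 1.155, -0.002], TCP at [259.293, 568.678, 231.281] pointing down, gripper open.
Joint ranges: [-2.63, 2.63], [-0.92, 2.1], [0.06, 2.66], [-1.3, 4.44], [0, 2.69], [-3.02, 3.02]. Speed limits (rad/s): [2.22, 2.22, 2.79, 3.14, 3.14, 3.14].

INTERFACE

Orientations are given as [roll, pitch, yaw] about the fixed x, y, z axes, in that order (R = Rz(yaw) Ry(pitch) Rx(roll)).
In Python, from rig import r gives the robot as it stands.
- The arm moves only by the tool jog_arm, never from a script. Its argument "series" is a list that holds one entry, the list of rows, each a list of 7 numbers: the shift along the tool's x, y, z in cm, then the turn, a rotation vector about the tool's x, y, z in degrees, then the finger opening in cm, from 0 to 8.54. A call has 1 to 5 rows; each row is the pose to reach, as a shift and turn from the pose commanded when the call began, along the tool's axes at that moment; what a row does not reach only later rows make up. A row lasts 1/8 s, in which the tool goes at most 62.5 mm and 10.7 degrees, less where a joint would pass 70% of its speed; a pose out of reach is approached as far as the arm can. A call with a gripper value outside its range is refused whole. The fingers move at their own pace and stop on an object; "newtons" is the grip in N (left out, the last holds). Time passes only in rows, so rows that repeat a pose let the fingers close. It gives the time, the measured TCP pose, the force and the opening at its end, in the units of the state.
- r.sense(): the state, without advancing time (a new reading comes with each control period).
- r.grab_frame(name): name is "scene" or "top" or "wrist"; returns the picture (384x512x3 uint8, red, green, blue); there is no depth.
- r.calibration(name): a dict with "mtx" (3x3 intrinsics, pixels), "origin" and "attitude" of the camera in the world; the wrist camera has in their place "T_tool_cam" (4x4, takes a point from camera to tool coordinates, whose origin is the TCP and whose axes are the flange's). Camera axes: x right, y down, z forward; pixel columns grow to the right and rows downward; lengths in mm; the calibration is good to about 2 mm. A picture is of the moment at which its call begins: read the wrist's pose just before it. calibration takes no time and is no camera call.
- r.sign_off(): hands the job in, once; it reports no verdict.
The state is a dict: "clock": time; "qpos": joint angles; "qvel": joint speeds; "joint_efforts": joint torques, N m; "eef_pos": TCP position; "tcp_rot": TCP orientation; "contact_force": force on the tool from outside, world axes, zero at the start; "wrist_torque": the same for the moment, N m; "opening": opening from 0.0 (shut) to 1.0 (fully open).
Only numpy, scipy, OpenCV 4.12 (cv2) and the standard library are available. Lean on these libraries where they do the work, as an engineer would, in place of code of your own. Each camera call takes 0.05 s, during which the arm holds its last target.

## Working session

There is one attempt and no reset: what is moved stays moved. The work goes in short steps, Python scripts to look and compute and a tool call to move; the robot and the scene stay as the last step left them, time stands still between calls to the robot, and variables do not carry over. Pictures are saved under pics/ and viewed, and the job is handed in when it is done.

Besides the shell and the picture viewer there is one more tool, called as name(argument=value, ...) on one line, values as JSON. jog_arm: Moves the arm, as the interface text tells. Its arguments: {"type":"object","properties":{"series":{"type":"array","items":{"type":"array","items":{"type":"array","items":{"type":"number"}}}},"newtons":{"type":"number"}},"required":["series"]}

```bash
ls; mkdir -p pics
python3 - <<'E'
from rig import r
import cv2,numpy as np
print(r.sense()); print(r.grasp_offset)
for n in ("scene","top","wrist"):
    print(n,r.calibration(n))
    cv2.imwrite(f"pics/{n}0.png",cv2.cvtColor(r.grab_frame(n),cv2.COLOR_RGB2BGR))
E
```

```text
pics
{'clock': 0.0, 'qpos': array([ 1.14060581e+00,  3.53641703e-01,  1.63413865e+00,  6.77566543e-06,
        1.15519016e+00, -2.40681029e-03]), 'qvel': array([ 7.85617183e-05, -2.75674138e-04,  6.91317813e-04, -3.83531125e-04,
       -1.37107286e-03,  9.55315492e-04]), 'joint_efforts': array([ 6.37581579e-04, -6.05279231e+01, -3.42065406e+01,  1.61973062e-04,
        9.61502868e-03, -1.41638969e-05]), 'eef_pos': array([259.08833195, 568.24694713, 230.56377181]), 'tcp_rot': array([-3.14021481e+00, -9.51131624e-06,  2.71380620e+00]), 'contact_force': array([ 0.6706931 ,  0.25088358, -0.06329346]), 'wrist_torque': array([ 0.00994623, -0.02406964, -0.01863819]), 'opening': 1.000323040460443}
18.700000000000003
scene {'mtx': array([[408.34520583,   0.        , 258.61716199],
       [  0.        , 408.34520583, 190.80197722],
       [  0.        ,   0.        ,   1.        ]]), 'origin': array([ 967.93755476, -371.21768275,  843.82021292]), 'attitude': array([-2.46209275,  0.0179871 ,  0.76491805])}
top {'mtx': array([[440.87352686,   0.        , 251.34187755],
       [  0.        , 440.87352686, 190.33269247],
       [  0.        ,   0.        ,   1.        ]]), 'origin': array([ 363.58285907,   65.89880789, 1112.46265913]), 'attitude': array([-2.95151465, -0.00883986, -1.57664106])}
wrist {'mtx': array([[337.49903547,   0.        , 253.29366464],
       [  0.        , 337.49903547, 193.15418039],
       [  0.        ,   0.        ,   1.        ]]), 'T_tool_cam': array([[-6.29468432e-04, -9.56567198e-01, -2.91511234e-01,
         7.40719847e+01],
       [ 9.99999800e-01, -6.21705336e-04, -1.19259124e-04,
        -2.81020206e-01],
       [-6.71547234e-05, -2.91511251e-01,  9.56567398e-01,
        -1.43557410e+02],
       [ 0.00000000e+00,  0.00000000e+00,  0.00000000e+00,
         1.00000000e+00]])}
```

View pics/top0.png

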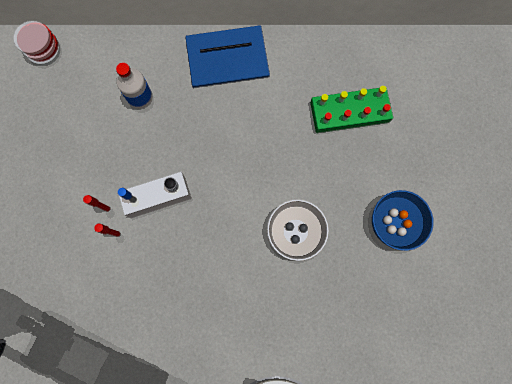

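View pics/scene0.png

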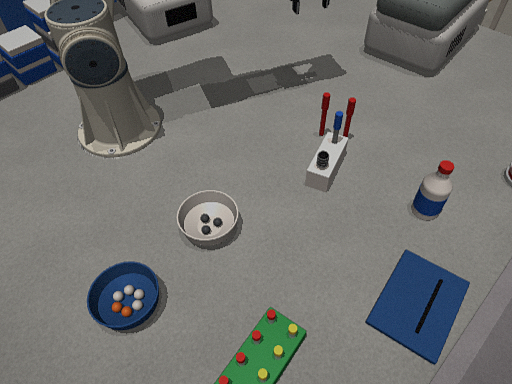

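View pics/wrist0.png

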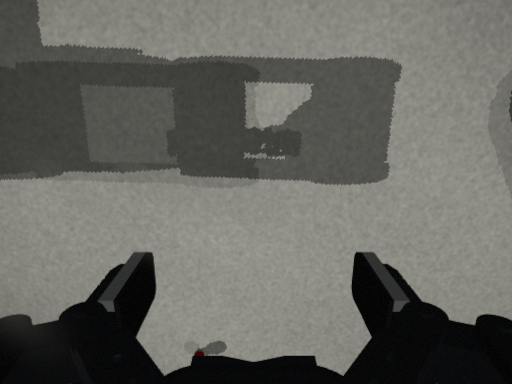

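The top view shows the blue dish at about (402,220), with amber balls on its upper right. The blue grip top is at (122,192), the rack spans roughly (118..189, 172..213), and the brush is at (170,184). Two red decoy rods stand at (88,200) and (99,229). In the scene view the blue grip is at (338,120) and the dish at (124,296).

```bash
cat > h.py <<'E'
import cv2,numpy as np
from scipy.spatial.transform import Rotation as Ro
from rig import r
def RT(n):
    c=r.calibration(n); return np.array(c['mtx']),Ro.from_euler('xyz',c['attitude']).as_matrix(),np.array(c['origin'])
def ray(n,uv):
    K,R,o=RT(n); return o,R@np.linalg.inv(K)@np.array([uv[0],uv[1],1.])
def atz(n,uv,z):
    o,d=ray(n,uv); return o+d*(z-o[2])/d[2]
def proj(n,P):
    K,R,o=RT(n); p=K@(R.T@(np.array(P,float)-o)); return p[:2]/p[2]
def tri(obs):
    A=np.zeros((3,3));b=np.zeros(3)
    for n,uv in obs:
        o,d=ray(n,uv);d=d/np.linalg.norm(d);M=np.eye(3)-np.outer(d,d);A+=M;b+=M@o
    return np.linalg.solve(A,b)
def blobs(im,lo,hi,amin=15):
    h=cv2.cvtColor(im,cv2.COLOR_RGB2HSV);m=cv2.inRange(h,lo,hi)
    n,l,s,c=cv2.connectedComponentsWithStats(m)
    return [(c[i].round(1),s[i].tolist()) for i in range(1,n) if s[i][4]>=amin],m,l
E
python3 - <<'E'
from h import *
for n in("scene","top"):
    im=cv2.cvtColor(cv2.imread(f"pics/{n}0.png"),cv2.COLOR_BGR2RGB)
    print(n,"blue",blobs(im,(100,150,50),(125,255,255))[0])
    print("amber",blobs(im,(8,150,120),(18,255,255),5)[0])
    print("red",blobs(im,(0,200,80),(4,255,255))[0])
    x=cv2.imread(f"pics/{n}0.png")
    (cx,cy)=(338,130) if n=="scene" else (150,195)
    cv2.imwrite(f"pics/{n}_z.png",cv2.resize(x[cy-45:cy+45,cx-60:cx+60],None,fx=6,fy=6,interpolation=cv2.INTER_CUBIC))
for p in ((118,192),(122,192),(402,220),(170,184)): print(atz("top",p,60))
E
```

```text
scene blue [(array([19. , 15.6]), [0, 0, 50, 32, 913]), (array([29.4, 63.5]), [0, 43, 63, 42, 1256]), (array([337.9, 120.2]), [334, 111, 9, 19, 119]), (array([427.1, 205. ]), [413, 191, 34, 25, 435]), (array([418.5, 305.3]), [366, 250, 103, 114, 6324]), (array([124.2, 292.6]), [87, 262, 72, 66, 2645])]
amber [(array([115.7, 306.3]), [112, 302, 9, 10, 63]), (array([125.5, 310.8]), [122, 307, 8, 9, 61])]
red [(array([325.5,  99. ]), [323, 93, 7, 17, 42]), (array([352. , 100.1]), [349, 98, 7, 5, 26]), (array([446.5, 166.3]), [440, 161, 14, 13, 114]), (array([270.6, 314. ]), [267, 310, 8, 10, 47]), (array([255.8, 335.1]), [252, 331, 8, 10, 38]), (array([240. , 357.3]), [236, 353, 9, 10, 38]), (array([222.9, 379.6]), [219, 376, 9, 8, 23])]
top blue [(array([226.5,  55.8]), [186, 26, 83, 60, 3766]), (array([140. ,  97.7]), [123, 82, 28, 24, 247]), (array([124.2, 193.1]), [118, 188, 14, 11, 99]), (array([402.4, 219.4]), [372, 190, 61, 60, 2315])]
amber [(array([403.7, 213.8]), [400, 210, 8, 8, 49]), (array([407.8, 223.3]), [404, 220, 8, 8, 46])]
red [(array([52.1, 35.7]), [48, 29, 9, 15, 24]), (array([122.4,  68.6]), [116, 63, 14, 12, 124]), (array([386.6, 106.8]), [384, 104, 7, 6, 31]), (array([367.1, 110. ]), [364, 107, 7, 7, 30]), (array([347.5, 112.8]), [344, 110, 7, 7, 32]), (array([327.8, 115.8]), [325, 113, 6, 6, 28]), (array([ 87.1, 198.8]), [83, 195, 9, 9, 54]), (array([ 98.5, 227.4]), [95, 224, 8, 8, 56])]
[563.25281353 378.49867148  60.        ]
[563.21242389 368.83291077  60.        ]
[ 491.79663341 -306.85993378   60.        ]
[582.54273114 253.29465392  60.        ]
```

View pics/top_z.png

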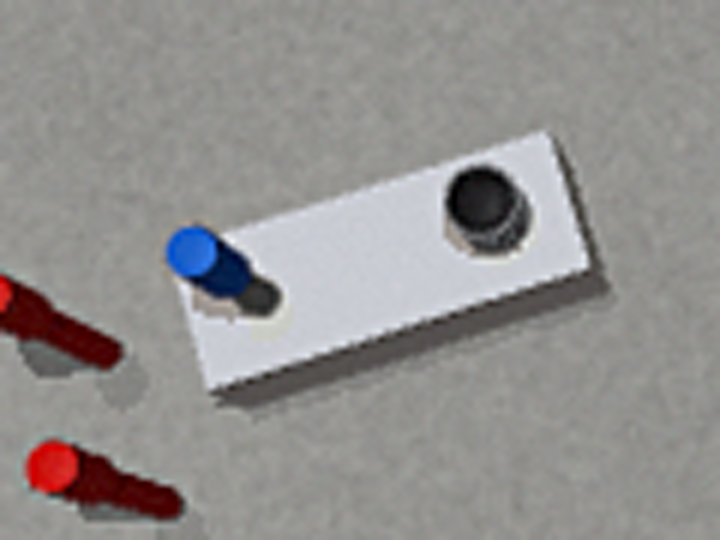

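View pics/scene_z.png

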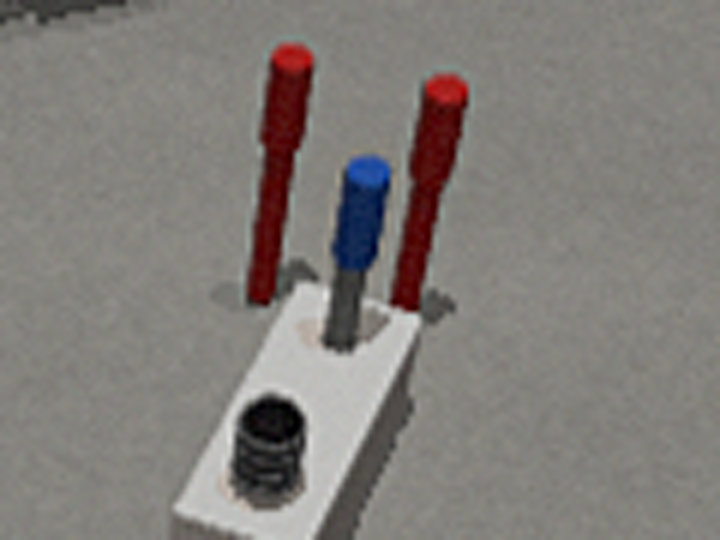

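Run:
```python
from h import *
print("griptop",tri([("top",(122.2,191.8)),("scene",(339.2,113.5))]), atz("top",(122.2,191.8),160), atz("scene",(339.2,113.5),160))
print("hole",atz("top",(133.7,199.7),60),atz("scene",(334.7,142.5),60))
print("brush",atz("top",(171,185),106))
for u in ((86.6,198.8),(98.5,227.4)): print("redtop",atz("top",u,150))
for u in ((107,208),(118,234)): print("redbot",atz("top",u,0))
# rack corners top face z=60
for u in ((118+2,192+0),(548/6+90,131/6+150),(590/6+90,266/6+150),(212/6+90,388/6+150)): print("rk",atz("top",u,60))
from scipy.optimize import least_squares
for n,s in(("top",(402,220)),("scene",(124,296))):
    im=cv2.cvtColor(cv2.imread(f"pics/{n}0.png"),cv2.COLOR_BGR2RGB)
    b,m,l=blobs(im,(95,100,30),(130,255,255))
    i=max((k for k in range(1,l.max()+1) if abs(np.argwhere(l==k).mean(0)[::-1]-s).max()<12),key=lambda k:(l==k).sum())
    M=(l==i).astype(np.uint8)
    c=max(cv2.findContours(M,cv2.RETR_EXTERNAL,cv2.CHAIN_APPROX_NONE)[0],key=len)
    print(n,cv2.boundingRect(c))
    e=cv2.fitEllipse(c);print(e)
    # fit circle r=74 at z=55 by projecting: hull of rim top
    P=np.array([atz(n,p[0],55)[:2] for p in c])
    f=least_squares(lambda q:np.hypot(*(P-q[:2]).T)-q[2],[*P.mean(0),74],loss="soft_l1",f_scale=1)
    print("rim",f.x)
bs=[("a0",(403.7,213.8),(115.7,306.3)),("a1",(407.8,223.3),(125.5,310.8))]
for nm,t,s in bs: print(nm,atz("top",t,18),tri([("top",t),("scene",s)]),tri([("top",t),("scene",bs[1][2] if nm=="a0" else bs[0][2])]))
```

```text
griptop [547.19993894 342.83885096 154.37972157] [544.6891425  339.63417369 160.        ] [551.54226974 339.08129528 160.        ]
hole [544.16448546 339.71023414  60.        ] [553.61494477 338.50501755  60.        ]
brush [570.58736378 242.71269873 106.        ]
redtop [531.18774342 420.11928171 150.        ]
redtop [467.76765253 390.16630458 150.        ]
redbot [533.34566785 422.09599077   0.        ]
redbot [467.12630805 390.82231508   0.        ]
rk [563.23261954 373.66598782  60.        ]
rk [612.84172039 226.48361493  60.        ]
rk [556.78616486 208.19107612  60.        ]
rk [507.82258597 358.11929942  60.        ]
top (372, 190, 61, 61)
((402.1737976074219, 219.9933624267578), (58.12119674682617, 61.615997314453125), 127.14573669433594)
rim [ 493.33156749 -309.10652399   72.69336406]
scene (87, 262, 72, 68)
((123.2350082397461, 295.5512390136719), (63.74620819091797, 74.50285339355469), 56.352630615234375)
rim [ 501.01194709 -310.97426361   74.17268375]
a0 [ 512.53397754 -327.12062563   18.        ] [ 506.38018273 -329.40863707   34.4822489 ] [ 513.18060965 -327.6860778    15.07620526]
a1 [ 488.55237181 -335.6951106    18.        ] [ 496.16676466 -334.53118358   -4.31502871] [ 489.19156334 -336.38986602   14.69080691]
```

```bash
cat >> h.py <<'E'
def pose():
    s=r.sense(); return s,np.array(s['eef_pos']),Ro.from_euler('xyz',s['tcp_rot'])
def rel(P,yaw=None):
    s,p,R=pose(); d=R.inv().apply(np.array(P)-p)/10
    if yaw is None: rv=np.zeros(3)
    else: rv=(R.inv()*Ro.from_euler('xyz',[np.pi,0,yaw])).as_rotvec(degrees=True)
    return d.round(2),rv.round(2)
def tray(s,p,R,uv):
    c=r.calibration("wrist");K=np.array(c['mtx']);T=np.array(c['T_tool_cam'])
    d=T[:3,:3]@np.linalg.inv(K)@np.array([*uv,1.]); return p+R.apply(T[:3,3]),R.apply(d)
def watz(s,p,R,uv,z):
    o,d=tray(s,p,R,uv); return o+d*(z-o[2])/d[2]
def snap(name,out):
    st=pose(); im=r.grab_frame(name); cv2.imwrite(f"pics/{out}.png",cv2.cvtColor(im,cv2.COLOR_RGB2BGR)); return st,im
E
python3 - <<'E'
from h import *
print(rel((545,339,235),0.557+np.pi/2))
E
```

```text
(array([-35.52,  -9.01,  -0.42]), array([-6.000e-02,  2.000e-02,  3.358e+01]))
```

jog_arm(series=[[[-6,-1.5,0,0,0,6.7,6],[-12,-3,0,0,0,13.4,6],[-18,-4.5,0,0,0,20,6],[-24,-6,0,0,0,27,6],[-30,-7.6,0,0,0,33.6,6]]])

```text
clock: 0.78
eef_pos: [502.0, 373.6, 231.1]
tcp_rot: [-3.141, -0.0, 2.124]
contact_force: [0.6, 1.0, -0.2]
opening: 0.701
```

jog_arm(series=[[[-4.5,1.7,0,0,0,0,6],[-5.2,1.8,0,0,0,0,6],[-5.2,1.8,0,0,0,0,6]]])

```text
clock: 1.15
eef_pos: [543.2, 340.2, 230.9]
tcp_rot: [-3.141, -0.0, 2.126]
contact_force: [0.0, -0.2, -0.4]
opening: 0.702
```

Run:
```python
from h import *
st,im=snap("wrist","w1"); print(st[1],st[0]['clock'])
print(blobs(im,(100,150,50),(125,255,255))[0])
```

```text
[543.20016982 340.15769527 230.86912688] 1.15
[(array([260.4, 197.1]), [247, 176, 27, 43, 885]), (array([482.3, 269.1]), [455, 257, 57, 31, 569]), (array([484.4, 292.6]), [477, 288, 15, 12, 22]), (array([471.1, 307.9]), [469, 301, 7, 15, 23]), (array([405.3, 378. ]), [395, 369, 22, 15, 186])]
```

View pics/w1.png

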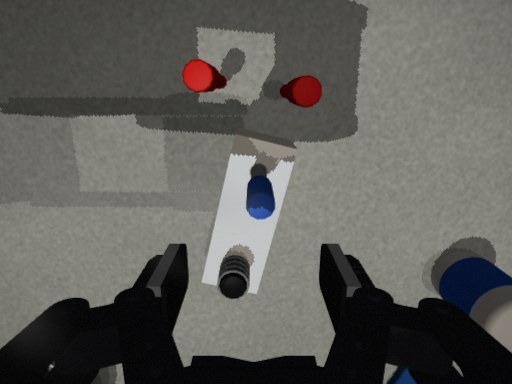

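The wrist view shows the grip's top disc at about (261,206) and its lower end near (258,178). The brush is at (233,275), and the reds are at (200,75) and (307,90).

Run:
```python
from h import *
st=pose()
for z in (155,160): print("top",z,watz(*st,(260.8,206),z))
print("gripbottom z110",watz(*st,(259.3,178),110))
print("hole",watz(*st,(258,168),60), "brush",watz(*st,(233,286),106))
o,d=tray(*st,(260.8,206)); d/=np.linalg.norm(d)
A=np.eye(3)-np.outer(d,d);b=A@o
for n,uv in (("top",(122.2,191.8)),("scene",(339.2,113.5))):
    o,d=ray(n,uv);d/=np.linalg.norm(d);M=np.eye(3)-np.outer(d,d);A+=M;b+=M@o
print(np.linalg.solve(A,b))
```

```text
top 155 [548.05623211 341.62695522 155.        ]
top 160 [547.04614779 343.03776161 160.        ]
gripbottom z110 [543.35297051 348.53777732 110.        ]
hole [544.56739066 345.7983158   60.        ] brush [577.48028376 249.50389634 106.        ]
[547.54641314 342.11145245 155.37687437]
```

Run:
```python
from h import *
print(rel((546.5,341.5,172)))
```

```text
(array([-0.15,  0.36,  5.9 ]), array([0., 0., 0.]))
```

jog_arm(series=[[[-0.15,0.36,3,0,0,0,6],[-0.15,0.36,5.9,0,0,0,6],[-0.15,0.36,5.9,0,0,0,6]]])

```text
clock: 1.58
eef_pos: [544.8, 341.4, 170.2]
tcp_rot: [-3.137, -0.0, 2.129]
contact_force: [-1.1, -0.2, 0.7]
opening: 0.699
```

Run:
```python
from h import *
st,im=snap("wrist","w2"); print(st[1],st[0]['clock'])
print(blobs(im,(100,150,50),(125,255,255),200)[0])
for p in ((-10,0,-10),(10,0,-10),(0,0,0),(0,0,12)):
    c=r.calibration("wrist");K=np.array(c['mtx']);T=np.array(c['T_tool_cam']);q=K@(T[:3,:3].T@(np.array(p)-T[:3,3]));print(p,q[:2]/q[2])
```

```text
[544.79112472 341.38249485 170.21606022] 1.575
[(array([258.9, 242.8]), [240, 222, 37, 40, 1144]), (array([501.1, 297.4]), [486, 288, 26, 24, 335])]
(-10, 0, -10) [253.57091423 284.91224459]
(10, 0, -10) [253.5529398  244.46359638]
(0, 0, 0) [253.54700091 254.56020308]
(0, 0, 12) [253.53111757 243.49293116]
```

View pics/w2.png

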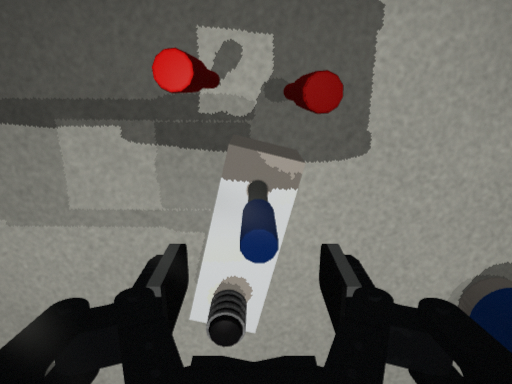

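jog_arm(series=[[[0,0.24,3,0,0,0,6],[0,0.24,5.3,0,0,0,6],[0,0.24,5.3,0,0,0,4],[0,0.24,5.3,0,0,0,2.5]]], newtons=70)

```text
clock: 2.12
eef_pos: [550.0, 343.2, 121.1]
tcp_rot: [3.139, -0.0, 2.128]
contact_force: [-0.0, 0.4, 0.2]
opening: 0.299
```

jog_arm(series=[[[0,0,0,0,0,0,1.5],[0,0,0,0,0,0,1.5],[0,0,0,0,0,0,1.5],[0,0,0,0,0,0,1.5]]])

```text
clock: 2.62
eef_pos: [549.6, 342.7, 121.3]
tcp_rot: [3.14, -0.0, 2.127]
contact_force: [-3.2, -1.7, 5.6]
opening: 0.216
```

Run:
```python
from h import *
st,im=snap("wrist","w3"); print(st[0])
```

```text
{'clock': 2.625, 'qpos': array([ 5.55090416e-01,  5.01356878e-01,  1.67170182e+00,  2.93058005e-04,
        9.67293971e-01, -1.59970295e-03]), 'qvel': array([-7.19342659e-04,  2.40735399e-05, -7.81642569e-04, -1.38710561e-03,
        3.77718892e-04,  8.35614394e-04]), 'joint_efforts': array([-4.13286472e-01, -6.34031367e+01, -3.00083899e+01, -1.95091129e-01,
       -1.17362581e+00,  8.09288293e-03]), 'eef_pos': array([549.57560872, 342.67123513, 121.25260202]), 'tcp_rot': array([ 3.14035230e+00, -2.39512346e-04,  2.12732043e+00]), 'contact_force': array([-3.18964829, -1.66615228,  5.58429227]), 'wrist_torque': array([-0.21437432,  0.62371   ,  0.04090699]), 'opening': 0.21575211950999995}
```

View pics/w3.png

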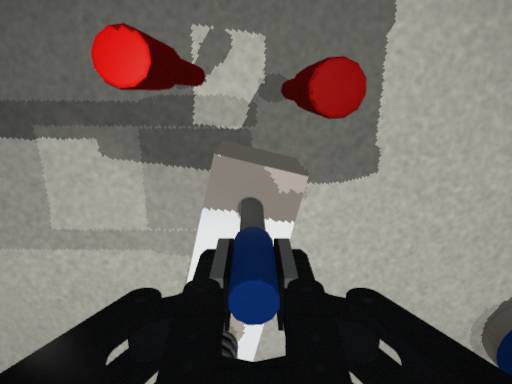

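jog_arm(series=[[[0,0,-2,0,0,0,1.5],[0,0,-5,0,0,0,1.5],[0,0,-9,0,0,0,1.5],[0,0,-12,0,0,0,1.5],[0,0,-12,0,0,0,1.5]]])

```text
clock: 3.3
eef_pos: [551.1, 343.4, 243.8]
tcp_rot: [3.135, 0.0, 2.127]
contact_force: [-0.7, 0.2, -0.8]
opening: 0.218
```

Run:
```python
from h import *
st,im=snap("wrist","w4"); print(st[0]['clock'],st[1],st[0]['contact_force'],st[0]['opening'])
snap("top","t4");snap("scene","s4")
x=cv2.vconcat([cv2.resize(cv2.imread("pics/t4.png")[100:260,30:230],None,fx=3,fy=1.8),cv2.resize(cv2.imread("pics/s4.png")[0:200,240:440],None,fx=3,fy=1.5)])
x=cv2.hconcat([cv2.resize(cv2.imread("pics/t4.png")[130:290,60:220],(400,400)),cv2.resize(cv2.imread("pics/s4.png")[30:190,260:420],(400,400))])
cv2.imwrite("pics/c4.png",x)
print(rel((494,-308,240)))
```

```text
3.3 [551.08271854 343.35384842 243.83299676] [-0.72290308  0.18695609 -0.77253035] 0.21789977358393545
(array([-52.29, -39.  ,  -0.08]), array([0., 0., 0.]))
```

View pics/w4.png

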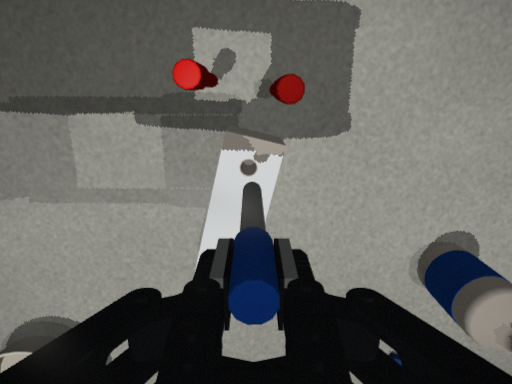

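View pics/c4.png

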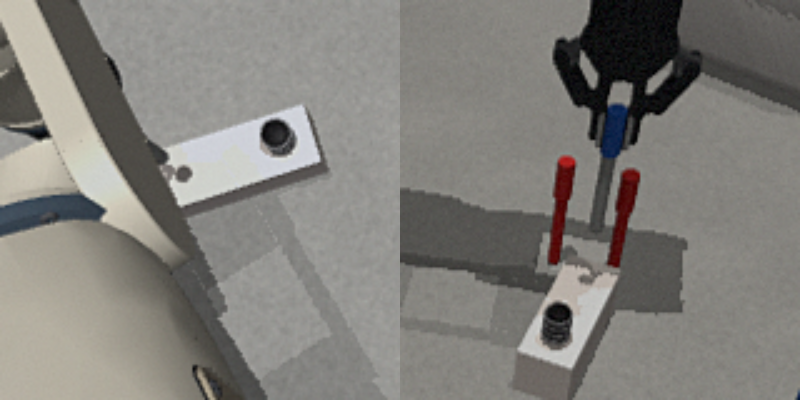

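The rod hangs free in the fingers, with the tip at about (252,184) in the wrist view. The empty hole is visible at (248,167), and the brush hasn't moved.

Run:
```python
from h import *
c=r.calibration("wrist");K=np.array(c['mtx']);T=np.array(c['T_tool_cam'])
def wp(p):
    q=K@(T[:3,:3].T@(np.array(p)-T[:3,3]));return (q[:2]/q[2]).round(1)
for z in(-45,-40,5,10,60,104,107): print(z,wp((0,0,z)), wp((7,0,z)))
im=cv2.imread("pics/w4.png")[170:330,200:310];cv2.imwrite("pics/w4z.png",cv2.resize(im,None,fx=3.7,fy=3.7))
```

```text
-45 [253.6 315.6] [253.6 297.9]
-40 [253.6 306.7] [253.6 289.6]
5 [253.5 249.8] [253.5 236.5]
10 [253.5 245.2] [253.5 232.3]
60 [253.5 211. ] [253.5 200.6]
104 [253.5 191.3] [253.4 182.5]
107 [253.5 190.2] [253.4 181.5]
```

View pics/w4z.png

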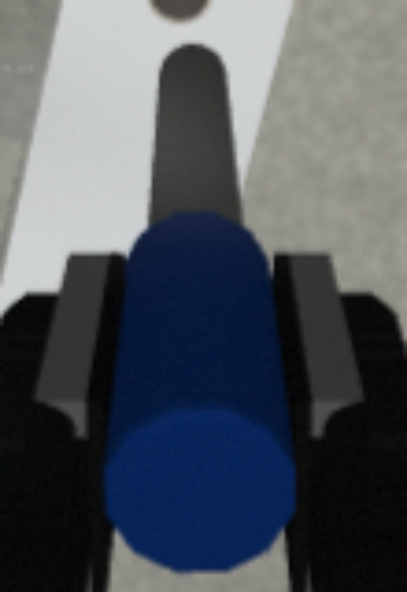

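jog_arm(series=[[[-4,-3,0,0,0,0,1.5],[-9,-6.7,0,0,0,0,1.5],[-14,-10.4,0,0,0,0,1.5],[-19,-14.2,0,0,0,0,1.5],[-24,-17.9,0,0,0,0,1.5]]])

```text
clock: 4.08
eef_pos: [522.9, 42.1, 238.1]
tcp_rot: [-3.14, -0.001, 2.128]
contact_force: [0.1, -0.5, -1.8]
opening: 0.216
```

jog_arm(series=[[[-5,-3.7,0,0,0,0,1.5],[-10,-7.5,0,0,0,0,1.5],[-15,-11.2,0,0,0,0,1.5],[-20,-14.9,0,0,0,0,1.5],[-25,-18.7,0,0,0,0,1.5]]])

```text
clock: 4.7
eef_pos: [496.4, -268.5, 238.0]
tcp_rot: [-3.141, -0.002, 2.127]
contact_force: [1.4, -0.3, -1.2]
opening: 0.215
```

jog_arm(series=[[[-3.3,-2.4,0,0,0,0,1.5],[-3.3,-2.4,0,0,0,0,1.5],[-3.3,-2.4,0,0,0,0,1.5]]])

```text
clock: 5.08
eef_pos: [493.9, -306.7, 238.1]
tcp_rot: [-3.141, -0.002, 2.127]
contact_force: [0.1, 0.6, -1.1]
opening: 0.218
```

Run:
```python
from h import *
st,im=snap("wrist","w5"); print(st[0]['clock'],st[1],st[0]['tcp_rot'],st[0]['opening'])
```

```text
5.075 [ 493.91423389 -306.69969846  238.14330141] [-3.14089346e+00 -2.31016299e-03  2.12682912e+00] 0.2183736060436196
```

View pics/w5.png

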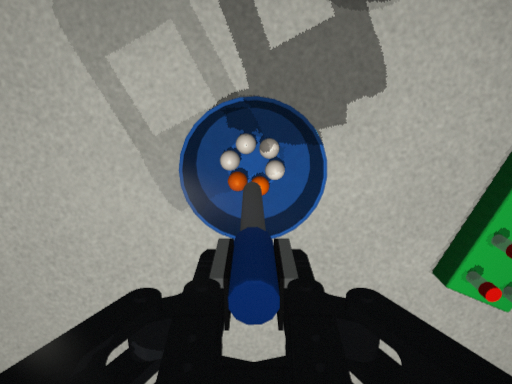

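Run:
```python
from h import *
st=pose()
im=cv2.cvtColor(cv2.imread("pics/w5.png"),cv2.COLOR_BGR2RGB)
b,m,l=blobs(im,(95,100,20),(130,255,255),100);print(b)
ys,xs=np.nonzero(m[90:235]);ys+=90
pts=[]
for y in range(98,215,2):
    r_=np.nonzero(m[y,170:335])[0]
    if len(r_): pts+=[(r_[0]+170,y),(r_[-1]+170,y)]
for x in range(190,320,2):
    c_=np.nonzero(m[90:150,x])[0]
    if len(c_): pts.append((x,c_[0]+90))
P=np.array([watz(*st,p,55)[:2] for p in pts])
from scipy.optimize import least_squares
f=least_squares(lambda q:np.hypot(*(P-q[:2]).T)-q[2],[*P.mean(0),74],loss="soft_l1",f_scale=1)
print("rim",f.x,np.abs(f.fun).mean())
B=[(246,144),(269,148),(275,170),(230,160),(238,181),(260,186)]
W=np.array([watz(*st,p,16)[:2] for p in B]);print(W.round(1),W.mean(0))
A=lambda W:np.linalg.lstsq(np.c_[2*W,np.ones(6)],(W**2).sum(1),rcond=None)[0][:2]
print(A(W))
t=[atz("top",p,16)[:2] for p in ((403.7,213.8),(407.8,223.3))];print(t)
print("top rim r73 check",proj("top",(493.3,-309.1,55)))
print("tip over", watz(*st,(251.9,186),129))
```

```text
[(array([254.6, 191. ]), [179, 96, 148, 229, 17367])]
rim [ 495.59011539 -310.15673073   72.99437082] 0.25726952840340717
[[ 477.4 -294.8]
 [ 501.  -285.3]
 [ 519.8 -302.4]
 [ 471.7 -319.1]
 [ 491.5 -334.9]
 [ 515.5 -326.8]] [ 496.14612672 -310.56174784]
[ 496.11569203 -310.5228734 ]
[array([ 512.80616795, -327.83882177]), array([ 488.78073869, -336.42897559])]
top rim r73 check [402.16726253 219.63139163]
tip over [ 491.56194281 -304.51016163  129.        ]
```

The rim circle is centred near (253,168), with the ball ring intact and the middle clear. The ambers are at (238,181) and (260,186). I'll shift over the middle, then descend in two stages.

jog_arm(series=[[[-0.6,0.05,0,0,0,0,1.5],[-0.6,0.05,3,0,0,0,1.5],[-0.6,0.05,6,0,0,0,1.5],[-0.6,0.05,7,0,0,0,1.5],[-0.6,0.05,7,0,0,0,1.5]]])

```text
clock: 5.75
eef_pos: [498.3, -311.9, 169.2]
tcp_rot: [-3.141, -0.001, 2.128]
contact_force: [0.2, -0.2, -1.2]
opening: 0.217
```

Run:
```python
from h import *
st,im=snap("wrist","w6"); print(st[0]['clock'],st[1])
snap("scene","s6");snap("top","t6")
x=cv2.hconcat([cv2.resize(cv2.imread("pics/w6.png")[90:290,150:350],(400,400)),cv2.resize(cv2.imread("pics/s6.png")[220:340,60:180],(400,400))])
cv2.imwrite("pics/c6.png",x)
```

```text
5.75 [ 498.29429934 -311.89133006  169.16325336]
```

View pics/c6.png

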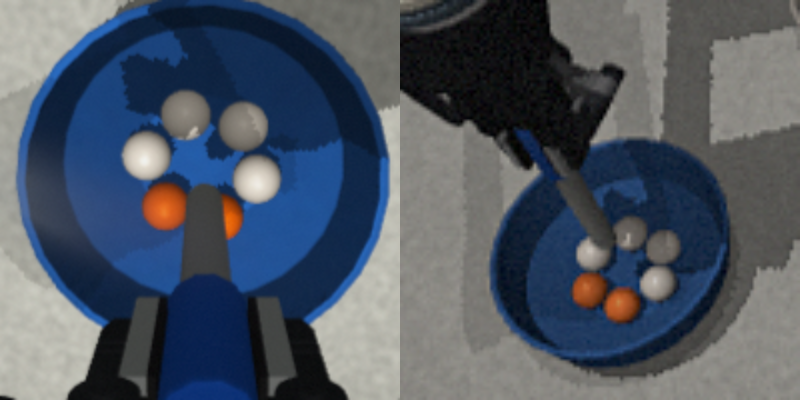

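Run:
```python
from h import *
print(proj("scene",(495.5,-310,58)),proj("scene",(495.5,-310,65)),proj("scene",(495.5,-310,16)),proj("scene",(505.5,-310,58)))
B=[(593,252),(630,232),(663,247),(658,283),(590,290),(622,305)]
W=np.array([atz("scene",(60+(x-400)*.3,220+y*.3),16)[:2] for x,y in B]);print(W.mean(0))
```

```text
[121.84625199 291.00679069] [120.90223956 289.52395241] [127.26540995 299.51910962] [124.6138427  294.10128192]
[ 497.96427309 -310.28091864]
```

jog_arm(series=[[[0,0,1,0,0,0,1.5],[0,0,2.2,0,0,0,1.5],[0,0,3.4,0,0,0,1.5],[0,0,4.4,0,0,0,1.5],[0,0,4.7,0,0,0,1.5]]])

```text
clock: 6.52
eef_pos: [497.7, -312.0, 121.2]
tcp_rot: [-3.141, -0.001, 2.127]
contact_force: [-0.2, -0.0, -0.8]
opening: 0.214
```

jog_arm(series=[[[0,0,0,0,0,0,1.5],[0.7,0,0,0,0,0,1.5],[1.4,0,0,0,0,0,1.5],[2.1,0,0,0,0,0,1.5]]])

```text
clock: 7.02
eef_pos: [486.9, -294.0, 122.6]
tcp_rot: [3.141, 0.0, 2.127]
contact_force: [0.1, 0.2, -0.9]
opening: 0.216
```

Contact force stays low, with no sign of touching the floor. Starting the circle.

jog_arm(series=[[[-0.18,0.85,0,0,0,0,1.5],[-0.7,1.56,0,0,0,0,1.5],[-1.45,2.0,0,0,0,0,1.5],[-2.32,2.09,0,0,0,0,1.5],[-3.15,1.82,0,0,0,0,1.5]]])

```text
clock: 7.65
eef_pos: [519.6, -312.2, 122.1]
tcp_rot: [-3.142, -0.0, 2.127]
contact_force: [-0.3, 0.7, -0.3]
opening: 0.214
```

jog_arm(series=[[[-0.65,-0.58,0,0,0,0,1.5],[-1.0,-1.38,0,0,0,0,1.5],[-1.0,-2.26,0,0,0,0,1.5],[-0.65,-3.05,0,0,0,0,1.5],[0,-3.64,0,0,0,0,1.5]]])

```text
clock: 8.28
eef_pos: [487.5, -330.9, 122.4]
tcp_rot: [3.142, 0.0, 2.127]
contact_force: [-0.0, -0.2, -1.0]
opening: 0.218
```

jog_arm(series=[[[0.83,-0.27,0,0,0,0,1.5],[1.7,-0.18,0,0,0,0,1.5],[2.45,0.26,0,0,0,0,1.5],[2.97,0.97,0,0,0,0,1.5],[3.15,1.82,0,0,0,0,1.5]]])

```text
clock: 8.9
eef_pos: [487.5, -293.8, 122.3]
tcp_rot: [3.142, 0.0, 2.128]
contact_force: [-0.7, -0.7, -0.4]
opening: 0.216
```

Run:
```python
from h import *
st,im=snap("wrist","w7"); print(st[0]['clock'],st[1],st[0]['contact_force'])
snap("scene","s7")
x=cv2.hconcat([cv2.resize(cv2.imread("pics/w7.png")[90:290,150:350],(400,400)),cv2.resize(cv2.imread("pics/s7.png")[220:340,60:180],(400,400))])
cv2.imwrite("pics/c7.png",x)
```

```text
8.9 [ 487.53828755 -293.78027153  122.33846806] [-0.69635667 -0.65347651 -0.35532792]
```

View pics/c7.png

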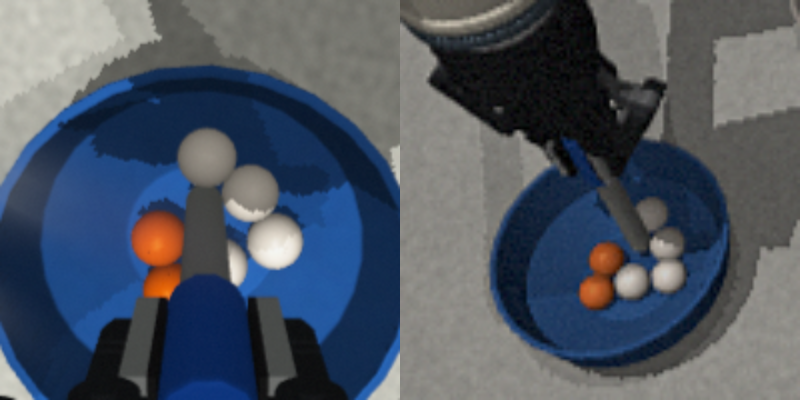

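After one turn the balls have shifted, with the ambers at crop (607,258) and (597,293), and the tip is low among them. Continuing with two and a half more turns.

jog_arm(series=[[[-0.18,0.85,0,0,0,0,1.5],[-0.7,1.56,0,0,0,0,1.5],[-1.45,2.0,0,0,0,0,1.5],[-2.32,2.09,0,0,0,0,1.5],[-3.15,1.82,0,0,0,0,1.5]]])

```text
clock: 9.62
eef_pos: [519.6, -312.3, 122.2]
tcp_rot: [3.142, 0.0, 2.127]
contact_force: [0.6, 0.2, -1.1]
opening: 0.215
```

jog_arm(series=[[[-0.65,-0.58,0,0,0,0,1.5],[-1.0,-1.38,0,0,0,0,1.5],[-1.0,-2.26,0,0,0,0,1.5],[-0.65,-3.05,0,0,0,0,1.5],[0,-3.64,0,0,0,0,1.5]]])

```text
clock: 10.25
eef_pos: [487.5, -330.9, 122.3]
tcp_rot: [3.142, 0.0, 2.127]
contact_force: [-0.3, -0.5, -0.5]
opening: 0.209
```

jog_arm(series=[[[0.83,-0.27,0,0,0,0,1.5],[1.7,-0.18,0,0,0,0,1.5],[2.45,0.26,0,0,0,0,1.5],[2.97,0.97,0,0,0,0,1.5],[3.15,1.82,0,0,0,0,1.5]]])

```text
clock: 10.88
eef_pos: [487.5, -293.8, 122.4]
tcp_rot: [3.142, 0.0, 2.128]
contact_force: [0.2, 0.8, -1.5]
opening: 0.216
```

jog_arm(series=[[[-0.18,0.85,0,0,0,0,1.5],[-0.7,1.56,0,0,0,0,1.5],[-1.45,2.0,0,0,0,0,1.5],[-2.32,2.09,0,0,0,0,1.5],[-3.15,1.82,0,0,0,0,1.5]]])

```text
clock: 11.5
eef_pos: [519.5, -312.3, 122.2]
tcp_rot: [3.142, -0.0, 2.127]
contact_force: [0.8, 0.8, -1.5]
opening: 0.218
```

jog_arm(series=[[[-0.65,-0.58,0,0,0,0,1.5],[-1.0,-1.38,0,0,0,0,1.5],[-1.0,-2.26,0,0,0,0,1.5],[-0.65,-3.05,0,0,0,0,1.5],[0,-3.64,0,0,0,0,1.5]]])

```text
clock: 12.12
eef_pos: [487.4, -330.8, 122.3]
tcp_rot: [-3.142, -0.0, 2.127]
contact_force: [0.4, -0.4, -2.0]
opening: 0.213
```

jog_arm(series=[[[0.83,-0.27,0,0,0,0,1.5],[1.7,-0.18,0,0,0,0,1.5],[2.45,0.26,0,0,0,0,1.5],[2.97,0.97,0,0,0,0,1.5],[3.15,1.82,0,0,0,0,1.5]]])

```text
clock: 12.75
eef_pos: [487.5, -293.8, 122.4]
tcp_rot: [-3.142, 0.0, 2.128]
contact_force: [-0.1, -0.2, -1.4]
opening: 0.215
```

jog_arm(series=[[[-0.18,0.85,0,0,0,0,1.5],[-0.7,1.56,0,0,0,0,1.5],[-1.45,2.0,0,0,0,0,1.5],[-2.32,2.09,0,0,0,0,1.5],[-3.15,1.82,0,0,0,0,1.5]]])

```text
clock: 13.38
eef_pos: [519.5, -312.3, 122.2]
tcp_rot: [3.142, 0.0, 2.127]
contact_force: [0.5, 0.4, -1.3]
opening: 0.22
```

jog_arm(series=[[[-0.65,-0.58,0,0,0,0,1.5],[-1.0,-1.38,0,0,0,0,1.5],[-1.0,-2.26,0,0,0,0,1.5],[-0.65,-3.05,0,0,0,0,1.5],[0,-3.64,0,0,0,0,1.5]]])

```text
clock: 14.0
eef_pos: [487.4, -330.8, 122.3]
tcp_rot: [3.142, 0.0, 2.127]
contact_force: [0.1, -0.3, -1.1]
opening: 0.214
```

Run:
```python
from h import *
st,im=snap("wrist","w8"); print(st[0]['clock'],st[1],st[0]['contact_force'])
_,s=snap("scene","s8")
x=cv2.hconcat([cv2.resize(cv2.imread("pics/w8.png")[90:290,150:350],(400,400)),cv2.resize(cv2.imread("pics/s8.png")[220:340,60:180],(400,400))])
cv2.imwrite("pics/c8.png",x)
for f in ("s0","s7","s8"):
    i=cv2.cvtColor(cv2.imread(f"pics/{'scene0' if f=='s0' else f}.png"),cv2.COLOR_BGR2RGB)
    print(f,[(b[0],atz("scene",b[0],16)[:2].round(1)) for b in blobs(i,(8,150,120),(18,255,255),5)[0]])
```

```text
14.0 [ 487.425164   -330.831096    122.33286546] [ 0.13183971 -0.33887538 -1.1388402 ]
s0 [(array([115.7, 306.3]), array([ 490.3, -336. ])), (array([125.5, 310.8]), array([ 514. , -327.3]))]
s7 [(array([119.2, 302.3]), array([ 488.1, -325.7]))]
s8 [(array([132.8, 287.9]), array([ 481.7, -285.9])), (array([135.5, 296.3]), array([ 502.4, -293.4]))]
```

View pics/c8.png

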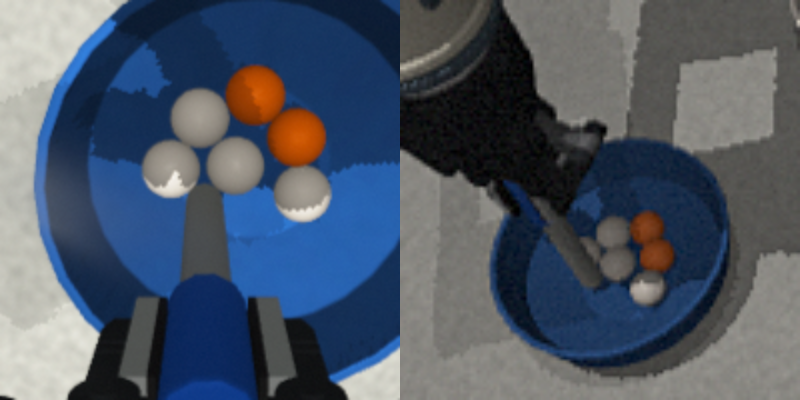

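The third turn and more are done (about 3.7 turns). The ambers are now some 40 mm from where they started, and all six balls are in the dish. The half of the dish toward tool −x is clear, so I'll pivot the rod about its tip to lean on that rim before releasing.

jog_arm(series=[[[0,0.6,0,0,0,0,1.5],[0,1.2,0,0,0,0,1.5],[0,1.8,0,0,0,0,1.5],[0,1.8,0,0,0,0,1.5]]])

```text
clock: 14.6
eef_pos: [504.2, -320.9, 122.2]
tcp_rot: [3.141, 0.0, 2.128]
contact_force: [-0.9, -0.4, -1.3]
opening: 0.214
```

jog_arm(series=[[[-0.96,0,0.04,0,5,0,1.5],[-1.91,0,0.17,0,10,0,1.5],[-2.85,0,0.37,0,15,0,1.5],[-3.76,0,0.66,0,20,0,1.5],[-4.65,0,1.03,0,25,0,1.5]]])

```text
clock: 15.22
eef_pos: [528.4, -361.3, 112.0]
tcp_rot: [3.141, -0.438, 2.128]
contact_force: [0.6, 0.6, -0.9]
opening: 0.212
```

Run:
```python
from h import *
st,im=snap("wrist","w9"); print(st[0]['clock'],st[1],st[0]['contact_force'],st[0]['qpos'].round(2)); print("tip",st[1]+st[2].apply([2,-1.3,110]))
_,s=snap("scene","s9");snap("top","t9")
x=cv2.hconcat([cv2.resize(cv2.imread("pics/w9.png"),(400,300)),cv2.resize(cv2.imread("pics/s9.png")[220:340,60:220],(400,300))])
cv2.imwrite("pics/c9.png",x)
```

```text
15.225 [ 528.41073022 -361.34345826  111.95357074] [ 0.57344646  0.55461751 -0.90706115] [-0.68  0.72  1.37  0.14  1.47 -1.28]
tip [ 501.69507853 -320.83615075   13.20580118]
```

View pics/c9.png

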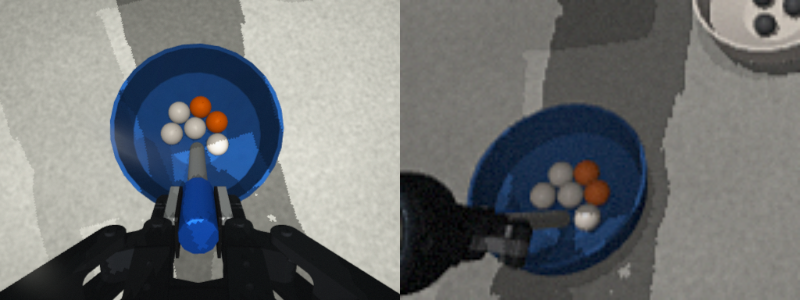

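The rod leans as planned, with the tip in the dish and the balls undisturbed. I'll tilt further.

jog_arm(series=[[[-0.96,0,0.04,0,5,0,1.5],[-1.91,0,0.17,0,10,0,1.5],[-2.85,0,0.37,0,15,0,1.5],[-3.76,0,0.66,0,20,0,1.5],[-3.76,0,0.66,0,20,0,1.5]]])

```text
clock: 16.0
eef_pos: [544.1, -387.0, 87.9]
tcp_rot: [-3.14, -0.787, 2.126]
contact_force: [-0.9, 0.5, -1.8]
opening: 0.215
```

Run:
```python
from h import *
st,im=snap("wrist","w10"); print(st[0]['clock'],st[1],st[0]['contact_force'],st[0]['qpos'].round(2)); print("tip",st[1]+st[2].apply([2,-1.3,110]))
_,s=snap("scene","s10");snap("top","t10")
x=cv2.hconcat([cv2.resize(cv2.imread("pics/w10.png"),(400,300)),cv2.resize(cv2.imread("pics/s10.png")[220:340,60:220],(400,300))])
cv2.imwrite("pics/c10.png",x)
```

```text
16.0 [ 544.06942306 -387.01773264   87.88843543] [-0.88900624  0.49936342 -1.75281203] [-0.72  1.    1.03  0.21  1.87 -1.3 ]
tip [ 501.02149981 -320.42803627   11.61013811]
```

View pics/c10.png

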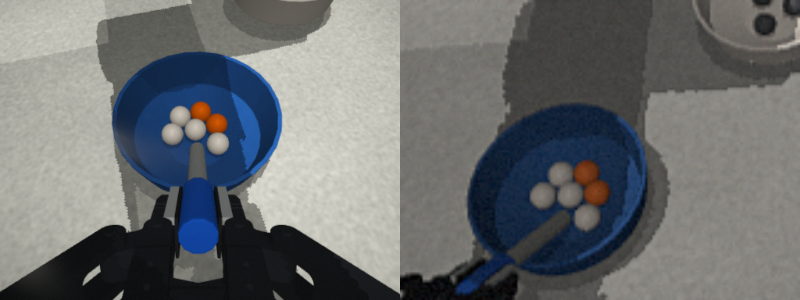

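jog_arm(series=[[[-0.14,0,0.14,0,0,0,1.5],[-0.28,0,0.28,0,0,0,1.5],[-0.28,0,0.28,0,0,0,1.5]]])

```text
clock: 16.52
eef_pos: [544.6, -387.2, 86.4]
tcp_rot: [3.142, -0.785, 2.128]
contact_force: [-0.1, -0.3, -0.8]
opening: 0.217
```

jog_arm(series=[[[0,0,0,0,0,0,2.4],[0,0,0,0,0,0,2.8],[0,0,0,0,0,0,3.5],[0,0,0,0,0,0,5],[0,0,0,0,0,0,6]]])

```text
clock: 17.15
eef_pos: [544.6, -387.4, 86.1]
tcp_rot: [-3.142, -0.785, 2.127]
contact_force: [0.8, 0.7, 0.6]
opening: 0.704
```

Run:
```python
from h import *
st,im=snap("wrist","w11"); print(st[0]['clock'],st[1],st[0]['contact_force'],st[0]['opening'])
_,s=snap("scene","s11");snap("top","t11")
x=cv2.hconcat([cv2.resize(cv2.imread("pics/w11.png"),(400,300)),cv2.resize(cv2.imread("pics/s11.png")[220:340,60:220],(400,300))])
cv2.imwrite("pics/c11.png",x)
```

```text
17.15 [ 544.58430964 -387.37904041   86.12769586] [0.83347249 0.652342   0.58636514] 0.7040403900137887
```

View pics/c11.png

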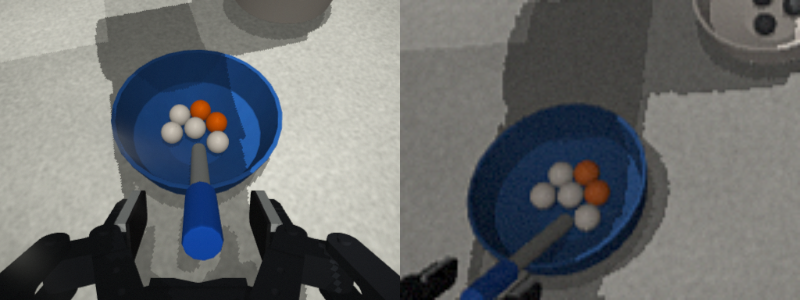

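The rod rests on the rim, clear of the open fingers. Backing off along the tool axis.

jog_arm(series=[[[0,0,-2,0,0,0,6],[0,0,-5,0,0,0,6],[0,0,-9,0,0,0,6],[0,0,-13,0,0,0,6],[0,0,-15,0,0,0,6]]])

```text
clock: 17.92
eef_pos: [601.2, -478.6, 194.0]
tcp_rot: [3.141, -0.783, 2.128]
contact_force: [0.2, 0.2, 0.4]
opening: 0.705
```

jog_arm(series=[[[0,0,0,0,0,0,6],[0,0,0,0,0,0,6],[0,0,0,0,0,0,6],[0,0,0,0,0,0,6]]])

```text
clock: 18.42
eef_pos: [600.5, -476.9, 191.9]
tcp_rot: [-3.141, -0.786, 2.127]
contact_force: [-0.2, 0.2, -0.0]
opening: 0.701
```

Run:
```python
from h import *
st,im=snap("wrist","w12"); print(st[0]['clock'],st[1],st[0]['contact_force'],st[0]['qvel'].round(4))
_,s=snap("scene","s12");snap("top","t12")
x=cv2.hconcat([cv2.resize(cv2.imread("pics/w12.png"),(400,300)),cv2.resize(cv2.imread("pics/t12.png")[150:270,330:490],(400,300))])
x=cv2.vconcat([x,cv2.resize(cv2.imread("pics/s12.png")[180:384,20:292],(800,300))[:, :]])
cv2.imwrite("pics/c12.png",x)
```

```text
18.425 [ 600.4582078  -476.94850555  191.9333761 ] [-0.17335898  0.22378572 -0.04270012] [ 0.0006  0.     -0.0103  0.0005  0.0034  0.0008]
```

View pics/c12.png

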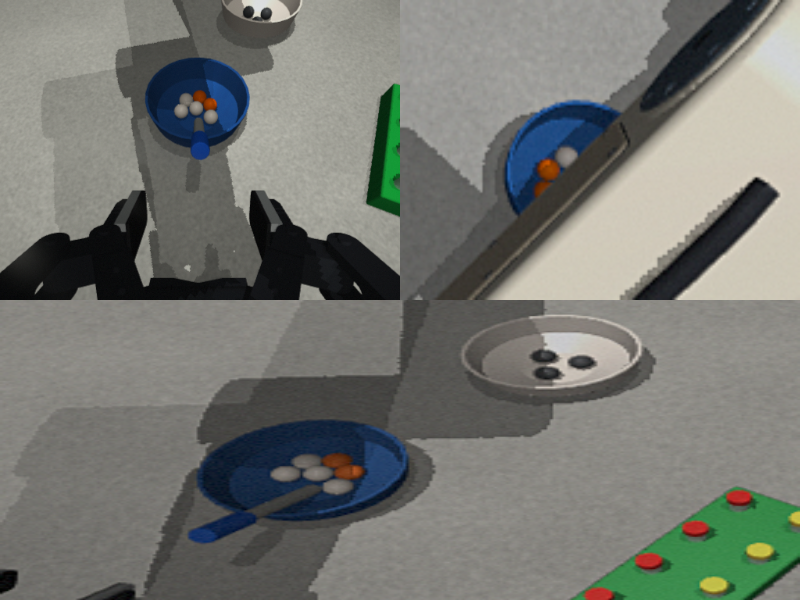

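```bash
python3 -c "
from rig import r
print(r.sign_off(), r.sense()['clock'])"
```

```text
the job is handed in; nothing more can be done
the job is handed in; nothing more can be done
```

I lifted the blue-gripped rod out of the rack and made about 3.7 turns in the blue dish. The circle radius was 21 mm, with the tip about 5 mm above the floor by my estimate. I then tilted the rod onto the rim, released it and backed the gripper away; the job is handed in. No verdict was reported, so whether it passed is unconfirmed.

- **Final state:** the last wrist and scene pictures show the rod leaning on the rim with its tip in the dish. All six balls, both ambers included, are inside, and the gripper is well clear with near-zero contact force.
- **Stirring:** just after the stir, the scene camera put the ambers roughly 35–50 mm from where they started. Which amber is which could not be told.
- **Limits:** the clock was about 18.5 s when I handed in, and the measured tool forces never went above about 7 N.
- **Disagreements:** the cameras' estimates of the dish centre and rod position differed by up to about 7 mm. I used the wrist camera's values. In the last top view the arm hid most of the dish, so that view could not confirm the final state.

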